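Sort sterile instrument containers by their seal tag

TASK

Check the seal tags of the two sterile instrument containers. Set the one whose tag is whole on the pegged set-up stand, its latch end at the stand's front edge (the edge without the upturned lip), fully home between the pegs; set the one whose tag is torn off flat inside the rim of the shallow steel return tray. Put both down, do not drop them, and leave the tape roll and carton alone.

Things in the scene. Friction and masses are not known exactly. Their poses are not given: they have to be found in the camera images.
- set_sealed: Container that passes: aluminium sterile container with dark grey lid, tag whole (white plate 36x26 mm flat on the lid, strap running over the lid's edge and down the closed latch). Tub 140 (x) x 62 (y) x 42 mm; lid 3 mm wider all round, its top at 56 mm; about 0.45 kg. Origin: centre of the underside; z up, -x to the latch end.
- sealed_bow (a point): Grip point of that container: centre of the grip bar of the black carrying bow on the middle of its lid, 84 mm above its underside. Bar 60 mm long (x), 14 mm wide (y), 12 mm high, free to 22 mm below this point. Axes as the container.
- latch (a point): Middle of that container's latch, 75 mm from its centre towards -x and 24 mm above its underside. The latch is 26 mm wide, begins 11 mm above the underside and reaches 84 mm out from the centre.
- set_torn: Container to reject: the same, but only a ragged stump (10 to 16 mm) of the white tag is left on the lid, and the latch plate stands up over the lid's -x end, to 85 mm above the underside and 88 mm out from the centre. Size, weight, origin and axes as the other.
- torn_bow (a point): Grip point of the rejected container: centre of its grip bar, 84 mm above its underside, bar as on the other.
- stand: Set-up stand, fixed: steel plate 190 (x) x 108 (y) mm with seven tapered pegs (10 mm thick, tops 43 mm above the table) that enclose the tub with 2.5 mm to spare: y = +-38.5 mm along the sides, one at the back end x = +77.5 mm, a pair in front at x = -77.5, y = +-24 mm; the latch goes between the pair. Back edge (+x) has a 22 mm lip. Origin: centre, at table height; z up.
- stand_seat (a point): Where the centre of the tub's underside lies when seated: on the stand's two grey strips, 13 mm above the table. Axes as the stand: the seated tub's long axis is along x, its latch to -x.
- return_tray: Return tray, fixed: shallow steel tray 220 (x) x 214 (y) mm, rim 18 mm high, flat floor 192 x 186 mm, 2 mm above its underside, which lies 3 mm over the table. Origin: centre of its underside; z up.
- tape_roll: Bystander: roll of surgical tape, 56 mm across, 25 mm high, loose. Origin: centre of the underside.
- carton: Bystander: flat carton lying down, 63 x 122 x 24 mm, loose. Origin: centre of the underside.
Mind the look-alikes: they are no part of the job. What is shaped like the set_sealed but pink is not meant.

How it is judged:
At the end, for the whole second after the job is handed in: Whole-tag container upright on the stand's strips, latch to the front: centre within 7 mm of the seat, at most 4 mm above it, turned under 0.12 rad. Torn-tag container upright on the tray's floor (within 5 mm), centre within 70 mm of the tray's. Both at rest (horizontal distance between set_sealed and stand_seat below 0.007 m and z of set_sealed in the frame of stand_seat below 0.004 m and angle between the x axis of set_sealed and the x axis of stand, either way round below 0.12 rad and x of latch in the frame of stand_seat below -0.06 m and angle between each of set_sealed, set_torn's own z axis and vertical below 0.05 rad and z of set_torn in the frame of return_tray below 0.007 m and horizontal distance between set_torn and return_tray below 0.07 m and linear speed of each of set_sealed, set_torn below 0.01 m/s); the robot touches nothing.
It fails at once if a container is dropped: it falls free of the fingers faster than 0.8 m/s (a fall of over 3 cm) ((linear speed of set_sealed above 0.8 m/s and contact force between the fingers and set_sealed below 0.05 N) or (linear speed of set_torn above 0.8 m/s and contact force between the fingers and set_torn below 0.05 N)).
It fails at once if the tape roll or carton is pushed more than 3 cm from its place (distance of any of tape_roll, carton from where it was at the start of the episode above 0.03 m).
It also fails if it takes over 67 s, if anything falls off the work surface, if the arm or the gripper's body presses on something with over 40 N, if the wrist force passes 120 N, or if a joint passes its speed limit or range.

ROBOT

A 7-joint arm with a two-finger parallel gripper is mounted at the origin on a cart in front of the work surface, level with it; the furniture and walls round the work are solid. World frame = base frame: x ahead of the robot, y to its left, z up, the work surface at z = 0. Lengths are in m, angles in rad, forces in N, time in s.
With the tool pointing down it reaches from about 0.4 to 0.875 m from the base axis. Payload 19.3 kg.
Tool frame: the origin (TCP) lies between the finger pads; the fingertips stand 11 mm ahead of it and the grasp point (between the pads) lies 8 mm behind it; z points along the fingers, y is the direction in which the jaws open and shut (so a half turn about z gives the same grasp; the last joint's range is limited). The gripper opens to 85 mm and grips with 20 to 120 N. Pads are 22 mm wide; open, the fingers measure 114 mm over their backs; the gripper's body (76 mm by 85 mm) begins 54 mm behind the grasp point. The pads swing forward as they close: fully open they stand 13 mm farther back than shut.
Start: joints at [1.076, 0.521, -0.036, 1.599, 0.021, 1.021, -0.113], TCP at [0.258, -0.569, 0.242] pointing down, gripper open.
Joint ranges: [-2.91, 2.91], [-0.3, 2.13], [-1.5, 1.42], [0.17, 2.43], [-1.26, 4.41], [0.16, 1.93], [-2.52, 2.52]. Speed limits (rad/s): [1.89, 1.89, 2.39, 2.39, 3.01, 3.01, 3.01].

INTERFACE

Orientations are given as a 3x3 rotation matrix whose columns are the frame's x, y, z axes.
In Python, from rig import sensors, eyes, finish_job gives the robot as it stands.
- The arm moves only by the tool send_rows, never from a script. Its argument "rows" is a list of rows, each an object with "delta_pos": the shift along the world's x, y, z in mm, a list of three; "turn": the turn about the world's z in rad. In form: [{"delta_pos": [tx, ty, tz], "turn": turn}, ...]. A call has exactly 10 rows; each row shifts and turns the commanded pose from where the row before left it; what a row does not reach is not made up. A row lasts 1/8 s, in which the tool goes at most 62.5 mm and 10.7 degrees, less where a joint would pass 70% of its speed; a pose out of reach is approached as far as the arm can. A call with a gripper value outside its range is refused whole. "jaw" is the opening, from 0 (shut) to 1 (fully open), set as the call begins (left out, the last holds). The fingers move at their own pace and stop on an object; "squeeze" is the grip in N (left out, the last holds). Time passes only in rows, so rows that do not move let the fingers close, or fill a call up. It gives the time, the measured TCP pose, the force and the opening at its end, in the units of the state.
- sensors.sense(): the state, without advancing time (a new reading comes with each control period).
- eyes.grab_frame(name): name is "scene" or "side" or "wrist"; returns the picture (384x512x3 uint8, red, green, blue); there is no depth.
- eyes.camera_params(name): a dict with "camera_matrix" (3x3 intrinsics, pixels), "rvec" (rotation vector, rad) and "tvec" (3), from world to camera coordinates, as OpenCV has them. Camera axes: x right, y down, z forward; pixel columns grow to the right and rows downward; lengths in m; the calibration is good to about 2 mm. A picture is of the moment at which its call begins: read the wrist's pose just before it. camera_params takes no time and is no camera call; for the wrist camera it gives the pose at the moment of the call.
- finish_job(): hands the job in, once; it reports no verdict.
The state is a dict: "clock": time; "q": joint angles; "joint_velocities": joint speeds; "tau": joint torques, N m; "eef_pos": TCP position; "ee_rot": TCP orientation; "ft_force": force on the tool from outside, world axes, zero at the start; "wrist_torque": the same for the moment, N m; "opening": opening from 0.0 (shut) to 1.0 (fully open).
Only numpy, scipy, OpenCV 4.12 (cv2) and the standard library are available. Lean on these libraries where they do the work, as an engineer would, in place of code of your own. Each camera call takes 0.05 s, during which the arm holds its last target. There are 200 camera calls.

## Working session

There is one attempt and no reset: what is moved stays moved. The work goes in short steps, Python scripts to look and compute and a tool call to move; the robot and the scene stay as the last step left them, time stands still between calls to the robot, and variables do not carry over. Pictures are saved under pics/ and viewed, about 8 in all and at most 12, crops included, and the job is handed in when it is done.

Besides the shell and the picture viewer there is one more tool, called after "Call:" as name(argument=value, ...) on one line, values as JSON. send_rows: Moves the arm, as the interface text tells. Its arguments: {"type":"object","properties":{"rows":{"type":"array","items":{"type":"object","properties":{"delta_pos":{"type":"array","items":{"type":"number"}},"turn":{"type":"number"}}}},"jaw":{"type":"number"},"squeeze":{"type":"number"}},"required":["rows"]}

```bash
mkdir -p pics; cat > h.py <<'E'
import numpy as np, cv2
from rig import sensors, eyes, finish_job
def grab(n,f=None):
    p=eyes.camera_params(n); im=eyes.grab_frame(n)[:,:,::-1].copy()
    if f: cv2.imwrite('pics/'+f,im)
    return im,p
def ray(p,uv):
    K=np.array(p['camera_matrix']);R=cv2.Rodrigues(np.array(p['rvec'],float))[0];t=np.array(p['tvec'],float).ravel()
    d=R.T@np.linalg.inv(K)@np.array([uv[0],uv[1],1.]);return -R.T@t,d
def onz(p,uv,z):
    o,d=ray(p,uv);return o+d*(z-o[2])/d[2]
def proj(p,X):
    return cv2.projectPoints(np.array(X,float).reshape(-1,3),np.array(p['rvec'],float),np.array(p['tvec'],float),np.array(p['camera_matrix'],float),None)[0].reshape(-1,2)
E
python3 - <<'E'
from h import *
a,p=grab('scene','s0.png');b,q=grab('side','d0.png')
for r in(p,q):print(ray(r,(256,192)))
s=sensors.sense();print(s['clock'],s['eef_pos'],s['ee_rot'],s['opening'])
E
```

```text
(array([0.00402037, 0.80258541, 0.95991938]), array([ 0.40768962, -0.63020505, -0.66093096]))
(array([0.17744211, 1.07596218, 0.78800687]), array([ 0.28159676, -0.81213642, -0.51102535]))
0.1 [ 0.25744426 -0.56921348  0.24180019] [[ 9.11119352e-01  4.12142323e-01 -4.81330855e-04]
 [ 4.12142595e-01 -9.11118951e-01  8.59093516e-04]
 [-8.44808669e-05 -9.81113675e-04 -9.99999515e-01]] 1.0026341711985347
```

View pics/s0.png

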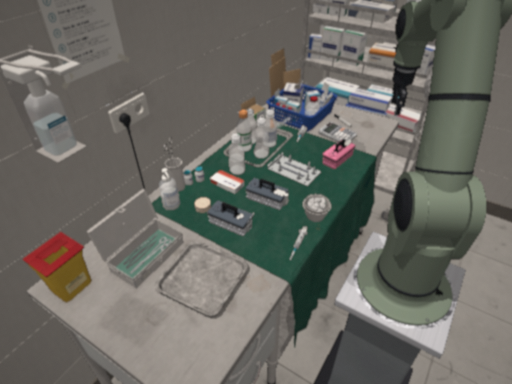

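View pics/d0.png

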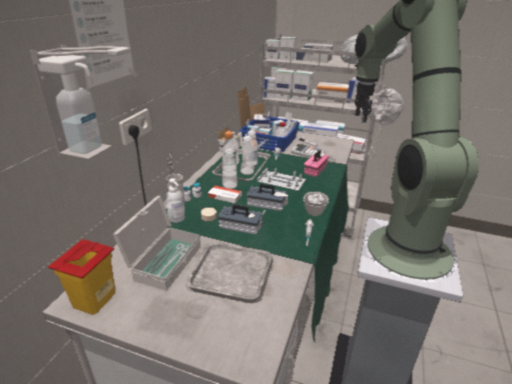

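The scene view shows the two containers near (230,215) and (267,190), the stand at (294,168), the tray at (204,278) and the pink look-alike at (338,152). The tape roll is at (203,205) and the carton at (228,181). I'll enlarge this area.

```bash
python3 - <<'E'
from h import *
a=cv2.imread('pics/s0.png');b=cv2.imread('pics/d0.png')
A=cv2.resize(a[140:240,190:360],None,fx=4.7,fy=4.7*.6/.6,interpolation=cv2.INTER_CUBIC)
cv2.imwrite('pics/sc.png',A[:, :800]); print(A.shape)
_,p=None,eyes.camera_params('scene');q=eyes.camera_params('side')
for n,uv,z in [('A',(230,215),.056),('B',(267,190),.056),('stand',(294,168),.01),('tray',(204,278),.01)]:print(n,onz(p,uv,z))
for n,uv,z in [('A',(240,216),.056),('B',(267,196),.056),('stand',(282,181),.01),('tray',(231,272),.01)]:print(n,onz(q,uv,z))
E
```

```text
(470, 799, 3)
A [0.57225403 0.08751583 0.056     ]
B [ 0.53366723 -0.09016809  0.056     ]
stand [ 0.53879418 -0.31264408  0.01      ]
tray [0.50998131 0.3128164  0.01      ]
A [0.57737465 0.09038516 0.056     ]
B [ 0.53077735 -0.0744277   0.056     ]
stand [ 0.53102232 -0.29264518  0.01      ]
tray [0.51565872 0.31793403 0.01      ]
```

View pics/sc.png

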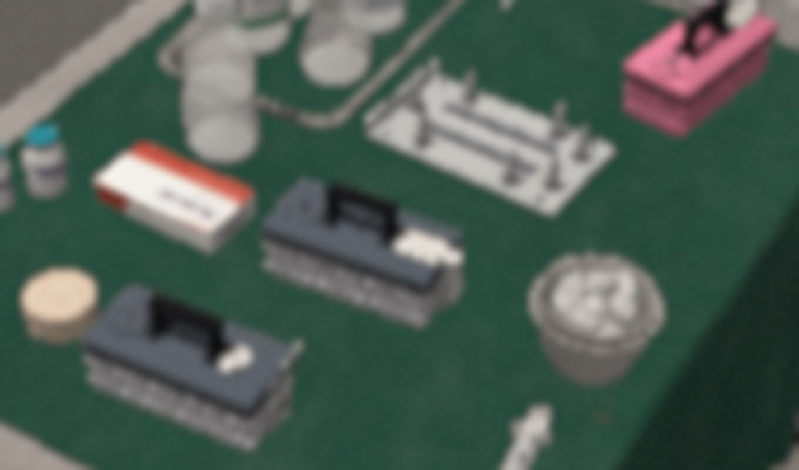

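The crop shows two things:
- **Sealed container:** at crop (360,250), with a whole tag at (428,246).
- **Torn container:** at crop (190,365), with a stump at (235,358) and its latch standing up at (292,350).

The stand's lip is on the left, away from the robot. I'll move over that area and use the wrist camera.

Call:
send_rows(rows=[{"delta_pos": [10, 15, 10], "turn": 0}, {"delta_pos": [24, 36, 12], "turn": 0}, {"delta_pos": [28, 40, 12], "turn": 0}, {"delta_pos": [28, 40, 12], "turn": 0}, {"delta_pos": [28, 40, 12], "turn": 0}, {"delta_pos": [28, 40, 12], "turn": 0}, {"delta_pos": [28, 40, 12], "turn": 0}, {"delta_pos": [28, 40, 12], "turn": 0}, {"delta_pos": [20, 30, 6], "turn": 0}, {"delta_pos": [0, 0, 0], "turn": 0}], jaw=1)

```text
clock: 1.35
eef_pos: [0.4811, -0.245, 0.3431]
ee_rot: [[0.909, 0.417, 0.001], [0.417, -0.909, 0.0], [0.001, 0.0, -1.0]]
ft_force: [0.1, -0.6, 0.3]
opening: 0.997
```

```bash
python3 - <<'E'
from h import *
a,p=grab('wrist');o,d=ray(p,(256,192));print(o,d,[onz(p,c,.05) for c in [(0,0),(511,0),(0,383),(511,383)]])
cv2.imwrite('pics/w1.png',cv2.resize(a,None,fx=1.5,fy=1.5));cv2.imwrite('pics/w1o.png',a)
np.save('w1.npy',p)
E
```

```text
[ 0.55092888 -0.212108    0.47568108] [-0.27398196 -0.12892014 -0.95306223] [array([0.51585777, 0.09262858, 0.05      ]), array([ 0.75981414, -0.43874677,  0.05      ]), array([-0.04900811, -0.02328478,  0.05      ]), array([ 0.30298589, -0.79228575,  0.05      ])]
```

View pics/w1.png

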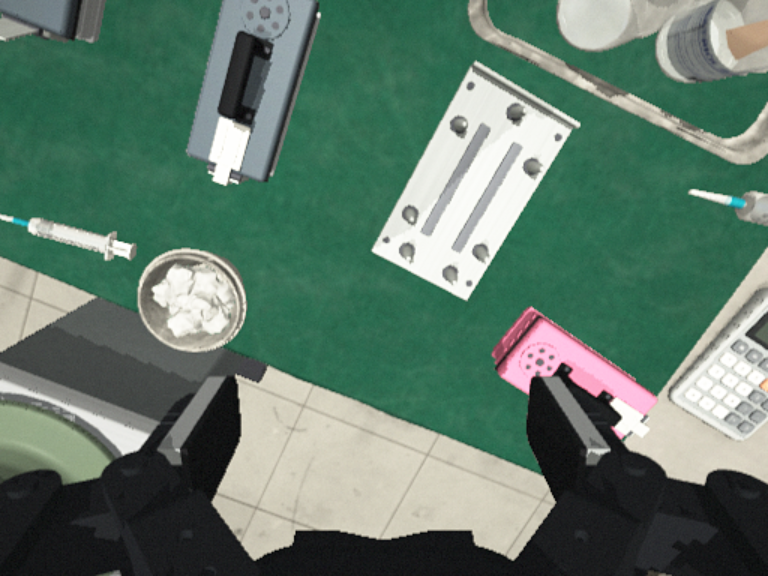

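The wrist view is clear (1.5x pixels). The stand is centred near (477,185), with grey strips at (457,180) and (488,197), the front pair of pegs at (407,252) and (450,274), and the lip at the top right. The sealed container's lid is near (250,85), with its bow at (242,75) and its tag end at the bottom. I'll measure the stand, then move over the containers.

```bash
python3 - <<'E'
from h import *
a=cv2.imread('pics/w1o.png');p=np.load('w1.npy',allow_pickle=True).item()
hsv=cv2.cvtColor(a,cv2.COLOR_BGR2HSV)
roi=np.zeros(a.shape[:2],np.uint8);cv2.fillPoly(roi,[np.array([[240,172],[312,30],[400,80],[318,210]])],255)
g=((hsv[...,1]>90)&(hsv[...,0]>60)&(hsv[...,0]<95)).astype(np.uint8)*255
m=cv2.bitwise_and(roi,cv2.bitwise_not(g));m=cv2.morphologyEx(m,cv2.MORPH_OPEN,np.ones((3,3)))
c=max(cv2.findContours(m,0,2)[0],key=cv2.contourArea)
q=cv2.approxPolyDP(c,8,True)[:,0];print('plate',q.tolist(),[onz(p,u,.010)[:2].round(4).tolist() for u in q])
# strips: grey, V mid
s=cv2.bitwise_and(roi,((hsv[...,2]>90)&(hsv[...,2]<175)&(hsv[...,1]<60)).astype(np.uint8)*255)
s=cv2.morphologyEx(s,cv2.MORPH_OPEN,np.ones((2,2)))
for c in cv2.findContours(s,0,2)[0]:
    if cv2.contourArea(c)<60: continue
    pts=np.array([onz(p,u,.013)[:2] for u in c[:,0]],np.float32);r=cv2.minAreaRect(pts);print(cv2.contourArea(c),c[:,0].mean(0),r, )
# pegs, guess tops
for u in [(459,124),(533,166),(410,214),(481,252),(515,112),(407,252),(450,274)]:print(u,onz(p,np.array(u)/1.5,.04)[:2].round(4))
cv2.imwrite('pics/st.png',cv2.resize(a[30:215,235:400],None,fx=3.2,fy=3.2,interpolation=cv2.INTER_CUBIC))
E
```

```text
plate [[319, 41], [248, 164], [308, 199], [386, 84]] [[0.6374, -0.2636], [0.4507, -0.2469], [0.4394, -0.3502], [0.6281, -0.3702]]
71.0 [300.78571429 184.5       ] ((0.4574911892414093, -0.3279480040073395), (0.015323447994887829, 0.013143902644515038), 27.23430824279785)
67.5 [321.31818182 168.90909091] ((0.48780474066734314, -0.345602810382843), (0.01627938635647297, 0.01475695800036192), 24.637981414794922)
62.0 [271.66666667 168.41666667] ((0.460787832736969, -0.2795087397098541), (0.013296326622366905, 0.01295665092766285), 25.725936889648438)
90.5 [274.64285714 144.21428571] ((0.4935825765132904, -0.2689661681652069), (0.017119307070970535, 0.013838444836437702), 70.01992797851562)
85.0 [355.65625 112.1875 ] ((0.5787215828895569, -0.34988969564437866), (0.016474388539791107, 0.01468753069639206), 80.05634307861328)
286.0 [311.1744186  106.97674419] ((0.558600664138794, -0.2930366098880768), (0.010634548962116241, 0.06899828463792801), 86.21463012695312)
70.0 [345.09090909  74.        ] ((0.615264892578125, -0.31217160820961), (0.009981258772313595, 0.013538789004087448), 24.651268005371094)
176.0 [348.82758621  65.85344828] ((0.6272521615028381, -0.3143690228462219), (0.10387513786554337, 0.005216176155954599), 86.69424438476562)
(459, 124) [ 0.5826 -0.268 ]
(533, 166) [ 0.5787 -0.3413]
(410, 214) [ 0.4975 -0.2633]
(481, 252) [ 0.4932 -0.3364]
(515, 112) [ 0.6105 -0.3059]
(407, 252) [ 0.4653 -0.2757]
(450, 274) [ 0.4631 -0.3204]
```

View pics/st.png

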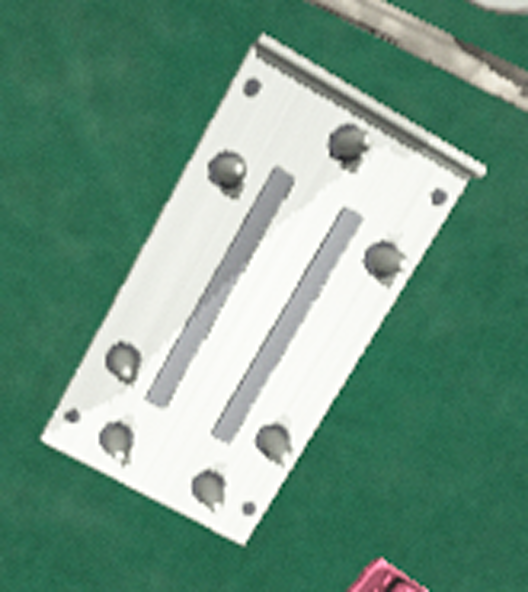

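Call:
send_rows(rows=[{"delta_pos": [0, 15, 5], "turn": 0}, {"delta_pos": [0, 30, 5], "turn": 0}, {"delta_pos": [0, 35, 5], "turn": 0}, {"delta_pos": [0, 35, 5], "turn": -0.05}, {"delta_pos": [0, 35, 5], "turn": -0.1}, {"delta_pos": [0, 35, 5], "turn": -0.1}, {"delta_pos": [0, 30, 0], "turn": -0.1}, {"delta_pos": [0, 15, 0], "turn": -0.05}, {"delta_pos": [0, 0, 0], "turn": 0}, {"delta_pos": [0, 0, 0], "turn": 0}])

```text
clock: 2.65
eef_pos: [0.4793, -0.0193, 0.3724]
ee_rot: [[1.0, 0.025, 0.0], [0.025, -1.0, -0.0], [0.0, 0.0, -1.0]]
ft_force: [0.4, -0.2, -0.5]
opening: 0.996
```

```bash
python3 - <<'E'
from h import *
a,p=grab('wrist');cv2.imwrite('pics/w2.png',cv2.resize(a,None,fx=1.5,fy=1.5));cv2.imwrite('pics/w2o.png',a)
np.save('w2.npy',p)
E
```

```text
(no output)
```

View pics/w2.png

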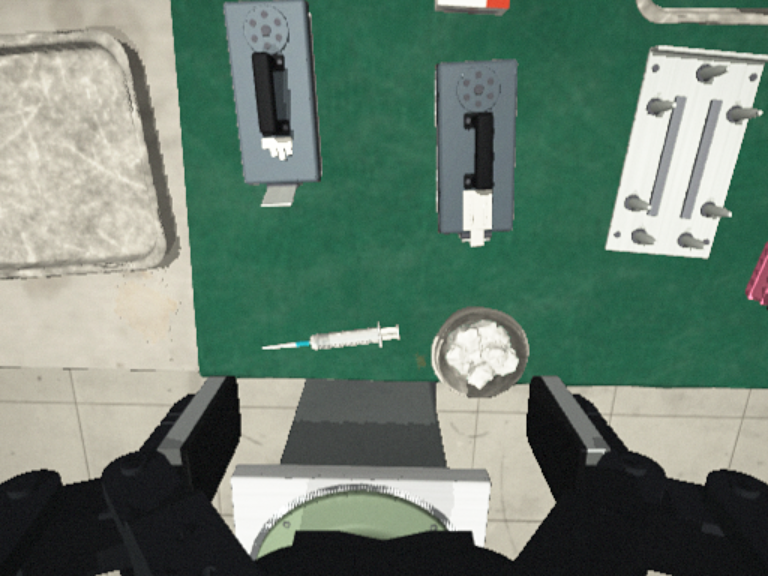

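The second wrist view shows (1.5x pixels) the torn container's lid at (273,90) with its bow at (268,93), and the sealed container's lid at (477,145) with its bow at (480,150). The tray's right part is on the left, and the stand is on the right. Next I'll compute the poses.

```bash
cat > m.py <<'E'
from h import *
def lids(a,p,rois,z=.056):
    hsv=cv2.cvtColor(a,cv2.COLOR_BGR2HSV);out=[]
    for (x0,y0,x1,y1) in rois:
        m=((hsv[...,0]>95)&(hsv[...,0]<130)&(hsv[...,1]>25)&(hsv[...,2]>60)).astype(np.uint8)*255
        r=np.zeros_like(m);r[y0:y1,x0:x1]=m[y0:y1,x0:x1];r=cv2.morphologyEx(r,cv2.MORPH_OPEN,np.ones((3,3)))
        c=max(cv2.findContours(r,0,2)[0],key=cv2.contourArea)
        P=np.array([onz(p,u,z)[:2] for u in cv2.convexHull(c)[:,0]],np.float32);print('lid',cv2.minAreaRect(P))
        k=(hsv[...,2]<45).astype(np.uint8)*255;r=np.zeros_like(k);r[y0:y1,x0:x1]=k[y0:y1,x0:x1]
        r=cv2.morphologyEx(r,cv2.MORPH_OPEN,np.ones((3,3)))
        c=max(cv2.findContours(r,0,2)[0],key=cv2.contourArea)
        P=np.array([onz(p,u,.09)[:2] for u in cv2.convexHull(c)[:,0]],np.float32);print('bow',cv2.minAreaRect(P))
E
python3 - <<'E'
from m import *
a=cv2.imread('pics/w2o.png');p=np.load('w2.npy',allow_pickle=True).item();p1=np.load('w1.npy',allow_pickle=True).item()
lids(a,p,[(145,0,216,140),(285,35,350,160)])
f=lambda u:np.array(u)/3.2+[235,30]
b=[onz(p1,f(u),.010)[:2] for u in [(252,87),(438,197),(249,509),(71,416)]];print('bolts',np.round(b,4),np.mean(b,0))
s=[onz(p1,f(u),.013)[:2] for u in [(284,175),(157,400),(350,213),(223,436)]];print('strips w1',np.mean(s,0),[np.arctan2(*(s[i]-s[i+1])[::-1]) for i in(0,2)])
s=[onz(p,np.array(u)/1.5,.013)[:2] for u in [(680,97),(653,214),(718,100),(686,217)]];print('strips w2',np.mean(s,0),[np.arctan2(*(s[i]-s[i+1])[::-1]) for i in(0,2)])
b=[onz(p,np.array(u)/1.5,.010)[:2] for u in [(655,68),(754,77),(703,243),(617,234)]];print('bolts2',np.mean(b,0))
q=eyes.camera_params('scene')
for u in[(173,273),(236,259),(248,263),(208,313),(200,252)]:print(onz(q,u,.02)[:2].round(3))
E
```

```text
lid ((0.5185995101928711, 0.07773720473051071), (0.05899202451109886, 0.02412320300936699), 63.308353424072266)
bow ((0.5796952247619629, 0.06788802146911621), (0.02035561576485634, 0.059681326150894165), 87.26103973388672)
lid ((0.5945127010345459, -0.10745082050561905), (0.038938432931900024, 0.03939817473292351), 4.40723180770874)
bow ((0.5424619317054749, -0.09561295807361603), (0.058543119579553604, 0.02121320366859436), 1.4501607418060303)
bolts [[ 0.6173 -0.2665]
 [ 0.6118 -0.358 ]
 [ 0.4562 -0.3495]
 [ 0.4616 -0.2565]] [ 0.53672426 -0.30760868]
strips w1 [ 0.53738708 -0.30768442] [np.float64(-0.057849130717126974), np.float64(-0.04248592425222831)]
strips w2 [ 0.53724974 -0.30768347] [np.float64(-0.040784291822249415), np.float64(-0.06275524389054704)]
bolts2 [ 0.53656011 -0.3071719 ]
[0.595 0.355]
[0.465 0.208]
[0.425 0.2  ]
[0.423 0.403]
[0.578 0.247]
```

```bash
python3 - <<'E'
from m import *
p=np.load('w2.npy',allow_pickle=True).item()
for n,c in [('sealed',[(437,63),(518,60),(513,229),(440,231)]),('torn',[(225,3),(308,0),(320,180),(244,184)])]:
    P=np.array([onz(p,np.array(u)/1.5,.056)[:2] for u in c]);ax=(P[0]+P[1]-P[2]-P[3])/2
    print(n,P.mean(0),np.linalg.norm(ax),np.linalg.norm(P[0]-P[1]),np.linalg.norm(P[3]-P[2]),np.arctan2(ax[1],ax[0]))
for n,c in [('sealedbar',[(475,113),(493,113),(493,188),(475,188)]),('tornbar',[(253,53),(270,53),(277,134),(260,134)])]:
    P=np.array([onz(p,np.array(u)/1.5,.09)[:2] for u in c]);ax=(P[0]+P[1]-P[2]-P[3])/2
    print(n,P.mean(0),np.linalg.norm(ax),np.linalg.norm(P[0]-P[1]),np.arctan2(ax[1],ax[0]))
s=sensors.sense();print(s['eef_pos'],np.arctan2(s['ee_rot'][1][0],s['ee_rot'][0][0]))
E
```

```text
sealed [ 0.5420447  -0.09958334] 0.14205580425438957 0.06730174723273277 0.066956641421431 0.07627882416834177
torn [0.58142607 0.07558056] 0.14281831934311465 0.06694630199931158 0.0680296441524666 0.051136192445635144
sealedbar [ 0.54215923 -0.09907914] 0.05868681430483541 0.01425167017085765 0.08661888202277235
tornbar [0.58075424 0.07601025] 0.059220061090864314 0.0129984889534059 0.04610636610352003
[ 0.4793968  -0.0193822   0.37234917] 0.024384809913987678
```

Call:
send_rows(rows=[{"delta_pos": [5, -6, -14], "turn": 0}, {"delta_pos": [8, -10, -30], "turn": 0.01}, {"delta_pos": [8, -10, -32], "turn": 0.01}, {"delta_pos": [8, -10, -32], "turn": 0.01}, {"delta_pos": [8, -10, -32], "turn": 0.01}, {"delta_pos": [8, -10, -32], "turn": 0.01}, {"delta_pos": [8, -10, -30], "turn": 0.006}, {"delta_pos": [6, -8, -24], "turn": 0}, {"delta_pos": [4, -6, -16], "turn": 0}, {"delta_pos": [0, 0, 0], "turn": 0}], jaw=1, squeeze=60)

```text
clock: 3.95
eef_pos: [0.542, -0.099, 0.1291]
ee_rot: [[0.997, 0.08, -0.002], [0.08, -0.997, 0.0], [-0.002, -0.0, -1.0]]
ft_force: [-1.3, 0.6, 0.6]
opening: 1.0
```

```bash
python3 - <<'E'
from m import *
a,p=grab('wrist');cv2.imwrite('pics/w3.png',a);s=sensors.sense();print(s['eef_pos'],np.arctan2(s['ee_rot'][1][0],s['ee_rot'][0][0]))
print(proj(p,[[.5421,-.0991,.09],[.572,-.0967,.09],[.512,-.1015,.09]]))
E
```

```text
[ 0.54233927 -0.09860007  0.13005359] 0.08048245088329326
[[256.74120072 229.29331011]
 [256.83298771 178.13936893]
 [256.63044066 275.99426255]]
```

View pics/w3.png

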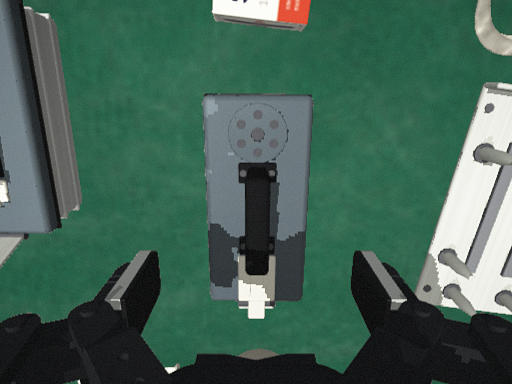

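The close view shows the bar centred at column 257, rows 172–275, as predicted. Next: descend, close and lift.

Call:
send_rows(rows=[{"delta_pos": [0, 0, -10], "turn": 0}, {"delta_pos": [0, 0, -16], "turn": 0}, {"delta_pos": [0, 0, -14], "turn": 0}, {"delta_pos": [0, 0, -8], "turn": 0}, {"delta_pos": [0, 0, -4], "turn": 0}, {"delta_pos": [0, 0, 0], "turn": 0}, {"delta_pos": [0, 0, 0], "turn": 0}, {"delta_pos": [0, 0, 0], "turn": 0}, {"delta_pos": [0, 0, 0], "turn": 0}, {"delta_pos": [0, 0, 0], "turn": 0}])

```text
clock: 5.25
eef_pos: [0.5426, -0.0984, 0.0784]
ee_rot: [[0.997, 0.081, 0.0], [0.081, -0.997, 0.0], [0.0, -0.0, -1.0]]
ft_force: [-0.6, 0.5, 0.0]
opening: 1.001
```

Call:
send_rows(rows=[{"delta_pos": [0, 0, 0], "turn": 0}, {"delta_pos": [0, 0, 0], "turn": 0}, {"delta_pos": [0, 0, 0], "turn": 0}, {"delta_pos": [0, 0, 0], "turn": 0}, {"delta_pos": [0, 0, 0], "turn": 0}, {"delta_pos": [0, 0, 0], "turn": 0}, {"delta_pos": [0, 0, 0], "turn": 0}, {"delta_pos": [0, 0, 0], "turn": 0}, {"delta_pos": [0, 0, 2], "turn": 0}, {"delta_pos": [0, 0, 6], "turn": 0}], jaw=0, squeeze=80)

```text
clock: 6.5
eef_pos: [0.542, -0.0979, 0.0859]
ee_rot: [[0.997, 0.081, -0.002], [0.081, -0.997, 0.001], [-0.001, -0.001, -1.0]]
ft_force: [0.7, 0.2, -5.9]
opening: 0.147
```

Call:
send_rows(rows=[{"delta_pos": [0, 0, 20], "turn": 0}, {"delta_pos": [0, 0, 30], "turn": 0}, {"delta_pos": [0, -15, 20], "turn": -0.02}, {"delta_pos": [-1, -30, 7], "turn": -0.02}, {"delta_pos": [-1, -36, 0], "turn": -0.02}, {"delta_pos": [-1, -36, 0], "turn": -0.02}, {"delta_pos": [-1, -36, 0], "turn": -0.02}, {"delta_pos": [-1, -32, 0], "turn": -0.02}, {"delta_pos": [0, -25, 0], "turn": -0.016}, {"delta_pos": [0, 0, 0], "turn": 0}])

```text
clock: 7.75
eef_pos: [0.5371, -0.3103, 0.1631]
ee_rot: [[0.998, -0.058, -0.0], [-0.058, -0.998, -0.0], [-0.0, 0.0, -1.0]]
ft_force: [0.4, -0.2, -4.9]
opening: 0.142
```

```bash
python3 - <<'E'
from m import *
a,p=grab('wrist');cv2.imwrite('pics/w4.png',cv2.resize(a,None,fx=1.5,fy=1.5));np.save('w4.npy',p);s=sensors.sense();print(s['eef_pos'],np.arctan2(s['ee_rot'][1][0],s['ee_rot'][0][0]),s['opening'],s['ft_force'])
E
```

```text
[ 0.53738248 -0.30865721  0.16305819] -0.05599891924487859 0.14236919220658512 [ 0.53909559  1.27361844 -6.36988771]
```

View pics/w4.png

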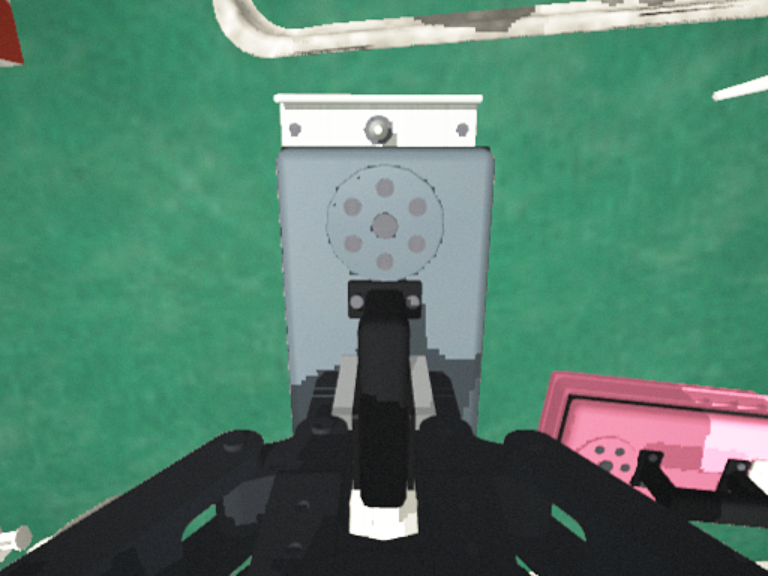

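The view shows the held lid's back edge at 1.5x columns 280–492, row 150, the vent hub at (385,226), the stand's rear bolts at (295,129) and (462,129), and the back peg at (377,127). I'll compute the offset.

```bash
python3 - <<'E'
from m import *
p=np.load('w4.npy',allow_pickle=True).item()
f=lambda u,z:onz(p,np.array(u)/1.5,z)[:2].round(4)
dz=.163-.078
l,r=f((280,150),.056+dz),f((492,150),.056+dz);print('lid back',l,r,(l+r)/2,'yaw',np.arctan2(r[0]-l[0],-(r[1]-l[1])))
ax=np.array([np.cos(-.056),np.sin(-.056)])
print('centre from back edge',(l+r)/2-ax*.073,'hub',f((385,226),.056+dz))
b1,b2=f((295,129),.010),f((462,129),.010);print('bolts',b1,b2,(b1+b2)/2,np.arctan2(b2[0]-b1[0],-(b2[1]-b1[1])))
print('peg tip',f((377,123),.043),'peg->centre',f((377,123),.043)-.0775*ax)
# expected pixel
c=np.array([.5373,-.3077])
print('stand pts pred px',proj(p,[[*(c+.0775*ax),.043],[*(c+.0775*ax),.010],[*(c+.095*ax),.022]])*1.5)
n=np.array([-ax[1],ax[0]])
L,R=f((275,97),.022),f((482,97),.022);print('lip',L,R,(L+R)/2-.095*ax)
E
```

```text
lid back [ 0.61   -0.2826] [ 0.6064 -0.3464] [ 0.6082 -0.3145] yaw -0.05636656058323899
centre from back edge [ 0.53531443 -0.31041414] hub [ 0.5851 -0.3129]
bolts [ 0.6173 -0.2658] [ 0.612  -0.3575] [ 0.61465 -0.31165] -0.057732935973633936
peg tip [ 0.6174 -0.3113] peg->centre [ 0.54002149 -0.30696227]
stand pts pred px [[378.78528825 128.79715926]
 [379.19412201 128.95192205]
 [378.93037279  93.3012114 ]]
lip [ 0.6334 -0.2593] [ 0.6273 -0.3661] [ 0.53549892 -0.30738278]
```

The container is within 1–2 mm of the stand and the yaw matches. A small correction, then a slow descent.

Call:
send_rows(rows=[{"delta_pos": [0.5, 1, 0], "turn": 0}, {"delta_pos": [0, 0, -8], "turn": 0}, {"delta_pos": [0, 0, -10], "turn": 0}, {"delta_pos": [0, 0, -8], "turn": 0}, {"delta_pos": [0, 0, -6], "turn": 0}, {"delta_pos": [0, 0, -6], "turn": 0}, {"delta_pos": [0, 0, -5], "turn": 0}, {"delta_pos": [0, 0, -4], "turn": 0}, {"delta_pos": [0, 0, -3], "turn": 0}, {"delta_pos": [0, 0, 0], "turn": 0}])

```text
clock: 9.05
eef_pos: [0.538, -0.3074, 0.1131]
ee_rot: [[0.998, -0.055, -0.0], [-0.055, -0.998, 0.0], [-0.0, -0.0, -1.0]]
ft_force: [-0.4, 0.2, -5.3]
opening: 0.148
```

Call:
send_rows(rows=[{"delta_pos": [0, 0, -2], "turn": 0}, {"delta_pos": [0, 0, -2], "turn": 0}, {"delta_pos": [0, 0, -2], "turn": 0}, {"delta_pos": [0, 0, -2], "turn": 0}, {"delta_pos": [0, 0, -2], "turn": 0}, {"delta_pos": [0, 0, -2], "turn": 0}, {"delta_pos": [0, 0, -2], "turn": 0}, {"delta_pos": [0, 0, -2], "turn": 0}, {"delta_pos": [0, 0, -1], "turn": 0}, {"delta_pos": [0, 0, 0], "turn": 0}])

```text
clock: 10.3
eef_pos: [0.538, -0.3074, 0.0962]
ee_rot: [[0.998, -0.055, -0.0], [-0.055, -0.998, 0.0], [-0.0, -0.0, -1.0]]
ft_force: [0.0, 0.4, -6.0]
opening: 0.148
```

Call:
send_rows(rows=[{"delta_pos": [0, 0, -1.5], "turn": 0}, {"delta_pos": [0, 0, -1.5], "turn": 0}, {"delta_pos": [0, 0, -1], "turn": 0}, {"delta_pos": [0, 0, -1], "turn": 0}, {"delta_pos": [0, 0, -0.5], "turn": 0}, {"delta_pos": [0, 0, 0], "turn": 0}, {"delta_pos": [0, 0, 0], "turn": 0}, {"delta_pos": [0, 0, 0], "turn": 0}, {"delta_pos": [0, 0, 0], "turn": 0}, {"delta_pos": [0, 0, 0], "turn": 0}])

```text
clock: 11.55
eef_pos: [0.5382, -0.3078, 0.0912]
ee_rot: [[0.998, -0.055, 0.0], [-0.055, -0.998, -0.001], [0.001, 0.001, -1.0]]
ft_force: [-3.7, -2.1, 6.2]
opening: 0.144
```

It touched at the expected seat height. Release and rise.

Call:
send_rows(rows=[{"delta_pos": [0, 0, 0], "turn": 0}, {"delta_pos": [0, 0, 0], "turn": 0}, {"delta_pos": [0, 0, 0], "turn": 0}, {"delta_pos": [0, 0, 0], "turn": 0}, {"delta_pos": [0, 0, 0], "turn": 0}, {"delta_pos": [0, 0, 0], "turn": 0}, {"delta_pos": [0, 0, 5], "turn": 0}, {"delta_pos": [0, 0, 15], "turn": 0}, {"delta_pos": [0, 0, 30], "turn": 0}, {"delta_pos": [0, 0, 40], "turn": 0}], jaw=0.7)

```text
clock: 12.8
eef_pos: [0.5378, -0.3073, 0.1823]
ee_rot: [[0.998, -0.055, -0.0], [-0.055, -0.998, 0.0], [-0.0, -0.0, -1.0]]
ft_force: [0.7, 0.3, 0.5]
opening: 0.703
```

Call:
send_rows(rows=[{"delta_pos": [-5, 15, 45], "turn": 0}, {"delta_pos": [-8, 30, 40], "turn": 0.01}, {"delta_pos": [-8, 38, 30], "turn": 0.01}, {"delta_pos": [-8, 40, 15], "turn": 0.02}, {"delta_pos": [-5, 40, 10], "turn": 0.02}, {"delta_pos": [0, 40, 5], "turn": 0.02}, {"delta_pos": [0, 38, 0], "turn": 0.02}, {"delta_pos": [0, 30, 0], "turn": 0}, {"delta_pos": [0, 20, 0], "turn": 0}, {"delta_pos": [0, 0, 0], "turn": 0}], jaw=1)

```text
clock: 14.05
eef_pos: [0.504, -0.0152, 0.3268]
ee_rot: [[0.999, 0.047, 0.001], [0.047, -0.999, 0.0], [0.001, -0.0, -1.0]]
ft_force: [-0.1, -1.0, -0.4]
opening: 1.0
```

```bash
python3 - <<'E'
from m import *
a,p=grab('wrist');cv2.imwrite('pics/w5.png',cv2.resize(a,None,fx=1.5,fy=1.5));np.save('w5.npy',p);s=sensors.sense();print(s['eef_pos'],np.arctan2(s['ee_rot'][1][0],s['ee_rot'][0][0]),s['opening'],s['ft_force'])
E
```

```text
[ 0.50400734 -0.01636717  0.32663847] 0.045620071046776754 1.0020242124479244 [ 0.39222413 -1.08140304 -0.58930603]
```

View pics/w5.png

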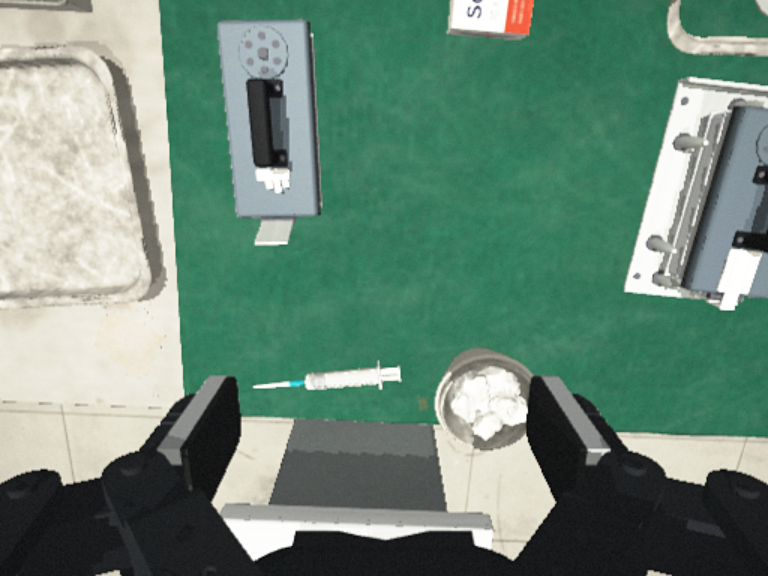

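The torn container's bar spans (247,81) to (273,166) at 1.5x, and its lid spans (219,22) to (320,216). The sealed container sits between the pegs on the right. The tray's visible rim runs from its top edge (row ~50) to its bottom edge (row ~302), with the right edge from (115,70) to (160,280). I'll refine these.

```bash
python3 - <<'E'
from m import *
p=np.load('w5.npy',allow_pickle=True).item()
for n,c,z in [('tornbar',[(247,81),(266,80),(274,165),(254,167)],.09),('tornlid',[(219,22),(312,19),(321,214),(236,217)],.056)]:
    P=np.array([onz(p,np.array(u)/1.5,z)[:2] for u in c]);ax=(P[0]+P[1]-P[2]-P[3])/2
    print(n,P.mean(0),np.linalg.norm(ax),np.linalg.norm(P[0]-P[1]),np.arctan2(ax[1],ax[0]))
for u in [(30,48),(115,70),(160,280),(30,303),(140,180)]:print('tray',u,onz(p,np.array(u)/1.5,.02)[:2].round(4))
for u in [(0,7),(30,7),(75,12),(92,5)]:print('topleft obj',onz(p,np.array(u)/1.5,.025)[:2].round(3))
im=cv2.imread('pics/s0.png');q=eyes.camera_params('scene')
print(onz(q,(203,205),.02))
for u in [(160,285),(200,246),(249,268),(207,315)]:print(onz(q,u,.02)[:2].round(3))
E
```

```text
tornbar [0.58109042 0.07614729] 0.05759466933052625 0.013203920483444431 0.06547768109215572
tornlid [0.58219195 0.07484907] 0.14292590685681233 0.06811560079284468 0.05066055539557809
tray (30, 48) [0.631  0.2768]
tray (115, 70) [0.6178 0.2102]
tray (160, 280) [0.4393 0.1891]
tray (30, 303) [0.4109 0.313 ]
tray (140, 180) [0.53   0.1985]
topleft obj [0.659 0.292]
topleft obj [0.66  0.269]
topleft obj [0.658 0.234]
topleft obj [0.664 0.22 ]
[0.7078428  0.07004005 0.02      ]
[0.599 0.407]
[0.594 0.227]
[0.411 0.215]
[0.421 0.409]
```

Call:
send_rows(rows=[{"delta_pos": [6, 7, -10], "turn": 0}, {"delta_pos": [10, 12, -24], "turn": 0.005}, {"delta_pos": [12, 14, -28], "turn": 0.005}, {"delta_pos": [12, 14, -28], "turn": 0}, {"delta_pos": [12, 14, -28], "turn": 0}, {"delta_pos": [10, 12, -26], "turn": 0}, {"delta_pos": [9, 11, -24], "turn": 0}, {"delta_pos": [6, 8, -18], "turn": 0}, {"delta_pos": [0, 0, -10], "turn": 0}, {"delta_pos": [0, 0, 0], "turn": 0}])

```text
clock: 15.35
eef_pos: [0.5807, 0.075, 0.1294]
ee_rot: [[0.999, 0.054, -0.001], [0.054, -0.999, -0.0], [-0.001, 0.0, -1.0]]
ft_force: [0.3, 0.9, 1.3]
opening: 1.0
```

```bash
python3 - <<'E'
from m import *
a,p=grab('wrist');cv2.imwrite('pics/w6.png',a);s=sensors.sense();print(s['eef_pos'],np.arctan2(s['ee_rot'][1][0],s['ee_rot'][0][0]))
hsv=cv2.cvtColor(a,cv2.COLOR_BGR2HSV)
k=(hsv[...,2]<45).astype(np.uint8);print([(r,*np.where(k[r,200:320])[0][[0,-1]]+200) for r in range(180,275,15) if k[r,200:320].any()])
u=proj(p,[[.5812,.0761,.09],[.611,.0779,.09],[.551,.0745,.09]]);print(u)
E
```

```text
[0.58103788 0.07500421 0.13007261] 0.05419914938259879
[(180, np.int64(239), np.int64(264)), (195, np.int64(240), np.int64(263)), (210, np.int64(240), np.int64(264)), (225, np.int64(241), np.int64(263)), (240, np.int64(235), np.int64(270)), (255, np.int64(241), np.int64(263)), (270, np.int64(243), np.int64(262))]
[[254.63926908 228.39514192]
 [254.29404008 177.48457483]
 [254.57990139 275.1959662 ]]
```

Call:
send_rows(rows=[{"delta_pos": [0, 1.5, -10], "turn": 0}, {"delta_pos": [0, 0.5, -16], "turn": 0}, {"delta_pos": [0, 0, -14], "turn": 0}, {"delta_pos": [0, 0, -8], "turn": 0}, {"delta_pos": [0, 0, -4], "turn": 0}, {"delta_pos": [0, 0, 0], "turn": 0}, {"delta_pos": [0, 0, 0], "turn": 0}, {"delta_pos": [0, 0, 0], "turn": 0}, {"delta_pos": [0, 0, 0], "turn": 0}, {"delta_pos": [0, 0, 0], "turn": 0}])

```text
clock: 16.65
eef_pos: [0.5811, 0.0776, 0.0779]
ee_rot: [[0.999, 0.055, 0.0], [0.055, -0.999, 0.0], [0.0, -0.0, -1.0]]
ft_force: [0.4, -0.1, -0.3]
opening: 1.002
```

Call:
send_rows(rows=[{"delta_pos": [0, 0, 0], "turn": 0}, {"delta_pos": [0, 0, 0], "turn": 0}, {"delta_pos": [0, 0, 0], "turn": 0}, {"delta_pos": [0, 0, 0], "turn": 0}, {"delta_pos": [0, 0, 0], "turn": 0}, {"delta_pos": [0, 0, 0], "turn": 0}, {"delta_pos": [0, 0, 0], "turn": 0}, {"delta_pos": [0, 0, 0], "turn": 0}, {"delta_pos": [0, 0, 2], "turn": 0}, {"delta_pos": [0, 0, 6], "turn": 0}], jaw=0, squeeze=80)

```text
clock: 17.9
eef_pos: [0.5806, 0.0777, 0.0855]
ee_rot: [[0.998, 0.055, -0.001], [0.055, -0.998, 0.0], [-0.001, -0.0, -1.0]]
ft_force: [0.3, 0.7, -5.5]
opening: 0.144
```

Call:
send_rows(rows=[{"delta_pos": [0, 0, 20], "turn": 0}, {"delta_pos": [0, 0, 30], "turn": 0}, {"delta_pos": [-4, 15, 18], "turn": 0.007}, {"delta_pos": [-8, 30, 4], "turn": 0.008}, {"delta_pos": [-10, 36, 0], "turn": 0.01}, {"delta_pos": [-10, 38, 0], "turn": 0.01}, {"delta_pos": [-10, 38, 0], "turn": 0.01}, {"delta_pos": [-9, 35, 0], "turn": 0.01}, {"delta_pos": [-7, 25, 0], "turn": 0.008}, {"delta_pos": [-3, 10, 0], "turn": 0}])

```text
clock: 19.15
eef_pos: [0.5186, 0.3069, 0.1577]
ee_rot: [[0.993, 0.12, -0.001], [0.12, -0.993, 0.001], [-0.001, -0.001, -1.0]]
ft_force: [-0.1, -0.9, -6.0]
opening: 0.144
```

```bash
python3 - <<'E'
from m import *
a,p=grab('wrist');cv2.imwrite('pics/w7.png',a);np.save('w7.npy',p);s=sensors.sense();print(s['eef_pos'],np.arctan2(s['ee_rot'][1][0],s['ee_rot'][0][0]),s['opening'],s['ft_force'])
c=np.array([.52,.305]);t=.118;R=np.array([[np.cos(t),-np.sin(t)],[np.sin(t),np.cos(t)]])
print(proj(p,[[*(c+R@[x,y]),.021] for x,y in [(110,0),(0,107),(0,-107),(110,80),(110,-80)] for x,y in [(x/1e3,y/1e3)]]).round())
E
```

```text
[0.5185408  0.30729913 0.15771149] 0.1205765412026403 0.14497254370594145 [-0.75057844  1.87045921 -5.33253606]
[[260.  39.]
 [132. 180.]
 [385. 181.]
 [152.  38.]
 [367.  39.]]
```

View pics/w7.png

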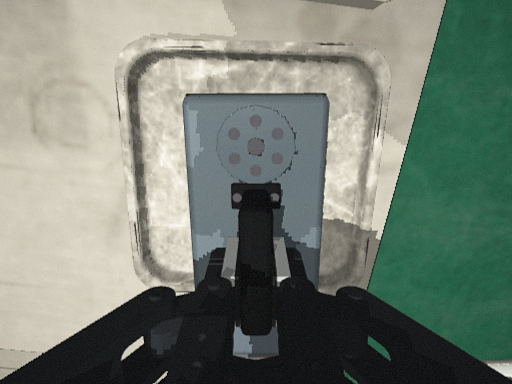

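The tray rim spans columns 117–390 with its top at row 40, as predicted, and the container is centred in it. Lowering it now.

Call:
send_rows(rows=[{"delta_pos": [0, 0, -8], "turn": 0}, {"delta_pos": [0, 0, -14], "turn": 0}, {"delta_pos": [0, 0, -14], "turn": 0}, {"delta_pos": [0, 0, -12], "turn": 0}, {"delta_pos": [0, 0, -8], "turn": 0}, {"delta_pos": [0, 0, -6], "turn": 0}, {"delta_pos": [0, 0, -4], "turn": 0}, {"delta_pos": [0, 0, -3], "turn": 0}, {"delta_pos": [0, 0, -2], "turn": 0}, {"delta_pos": [0, 0, 0], "turn": 0}])

```text
clock: 20.45
eef_pos: [0.5201, 0.3045, 0.0868]
ee_rot: [[0.993, 0.117, 0.0], [0.117, -0.993, -0.0], [0.0, 0.0, -1.0]]
ft_force: [-0.9, -0.4, -5.5]
opening: 0.146
```

Call:
send_rows(rows=[{"delta_pos": [0, 0, -1], "turn": 0}, {"delta_pos": [0, 0, -1], "turn": 0}, {"delta_pos": [0, 0, -1], "turn": 0}, {"delta_pos": [0, 0, -0.5], "turn": 0}, {"delta_pos": [0, 0, -0.5], "turn": 0}, {"delta_pos": [0, 0, 0], "turn": 0}, {"delta_pos": [0, 0, 0], "turn": 0}, {"delta_pos": [0, 0, 0], "turn": 0}, {"delta_pos": [0, 0, 0], "turn": 0}, {"delta_pos": [0, 0, 0], "turn": 0}])

```text
clock: 21.7
eef_pos: [0.52, 0.3045, 0.0828]
ee_rot: [[0.993, 0.117, -0.0], [0.117, -0.993, -0.0], [-0.0, 0.0, -1.0]]
ft_force: [-0.7, 0.0, -6.3]
opening: 0.144
```

Not on the floor yet, so I'll go a little further.

Call:
send_rows(rows=[{"delta_pos": [0, 0, -0.5], "turn": 0}, {"delta_pos": [0, 0, -0.5], "turn": 0}, {"delta_pos": [0, 0, 0], "turn": 0}, {"delta_pos": [0, 0, 0], "turn": 0}, {"delta_pos": [0, 0, 0], "turn": 0}, {"delta_pos": [0, 0, 0], "turn": 0}, {"delta_pos": [0, 0, 0], "turn": 0}, {"delta_pos": [0, 0, 0], "turn": 0}, {"delta_pos": [0, 0, 0], "turn": 0}, {"delta_pos": [0, 0, 0], "turn": 0}])

```text
clock: 22.95
eef_pos: [0.5201, 0.3043, 0.0825]
ee_rot: [[0.993, 0.117, 0.0], [0.117, -0.993, -0.0], [0.0, 0.0, -1.0]]
ft_force: [-4.1, -3.8, 8.9]
opening: 0.14
```

Contact. Release and rise, then go back over the middle to check both.

Call:
send_rows(rows=[{"delta_pos": [0, 0, 0], "turn": 0}, {"delta_pos": [0, 0, 0], "turn": 0}, {"delta_pos": [0, 0, 0], "turn": 0}, {"delta_pos": [0, 0, 0], "turn": 0}, {"delta_pos": [0, 0, 0], "turn": 0}, {"delta_pos": [0, 0, 0], "turn": 0}, {"delta_pos": [0, 0, 5], "turn": 0}, {"delta_pos": [0, 0, 15], "turn": 0}, {"delta_pos": [0, 0, 30], "turn": 0}, {"delta_pos": [0, 0, 40], "turn": 0}], jaw=0.7)

```text
clock: 24.2
eef_pos: [0.5198, 0.3044, 0.1733]
ee_rot: [[0.993, 0.118, -0.001], [0.118, -0.993, -0.0], [-0.001, 0.0, -1.0]]
ft_force: [0.8, 0.5, 0.4]
opening: 0.701
```

Call:
send_rows(rows=[{"delta_pos": [0, -10, 40], "turn": 0}, {"delta_pos": [0, -30, 40], "turn": 0}, {"delta_pos": [0, -45, 30], "turn": 0}, {"delta_pos": [0, -50, 25], "turn": 0}, {"delta_pos": [0, -50, 25], "turn": 0}, {"delta_pos": [0, -50, 10], "turn": 0}, {"delta_pos": [-5, -50, 0], "turn": 0}, {"delta_pos": [-5, -50, 0], "turn": 0}, {"delta_pos": [-5, -50, 0], "turn": 0}, {"delta_pos": [-5, -40, 0], "turn": 0}])

```text
clock: 25.45
eef_pos: [0.4994, -0.1223, 0.343]
ee_rot: [[0.993, 0.117, 0.001], [0.117, -0.993, -0.0], [0.001, 0.0, -1.0]]
ft_force: [0.2, -0.2, -0.9]
opening: 0.697
```

Call:
send_rows(rows=[{"delta_pos": [-5, -40, 0], "turn": -0.03}, {"delta_pos": [-5, -35, 0], "turn": -0.03}, {"delta_pos": [-5, -30, 0], "turn": -0.03}, {"delta_pos": [-5, -20, 0], "turn": -0.03}, {"delta_pos": [0, -15, 0], "turn": -0.03}, {"delta_pos": [0, -10, 0], "turn": -0.03}, {"delta_pos": [0, 0, 0], "turn": 0}, {"delta_pos": [0, 0, 0], "turn": 0}, {"delta_pos": [0, 0, 0], "turn": 0}, {"delta_pos": [0, 0, 0], "turn": 0}])

```text
clock: 26.7
eef_pos: [0.4801, -0.2701, 0.3418]
ee_rot: [[0.998, -0.062, 0.0], [-0.062, -0.998, 0.0], [0.0, -0.0, -1.0]]
ft_force: [-0.6, 0.4, 0.2]
opening: 0.702
```

```bash
python3 - <<'E'
from m import *
a,p=grab('wrist');np.save('w8.npy',p);s=sensors.sense();print(s['clock'],s['eef_pos'],s['ft_force'])
b,q=grab('scene','s9.png')
A=cv2.resize(a,(800,600));cv2.imwrite('pics/w8.png',A);cv2.imwrite('pics/s9c.png',cv2.resize(b[130:330,140:360],None,fx=3,fy=3,interpolation=cv2.INTER_CUBIC))
c=np.array([.537,-.3077]);t=-.056;R=np.array([[np.cos(t),-np.sin(t)],[np.sin(t),np.cos(t)]])
print((proj(p,[[*(c+R@[x,y]),.069] for x,y in [(.073,.034),(.073,-.034),(-.073,-.034),(-.073,.034)]])*1.5625).round())
E
```

```text
26.75 [ 0.48012439 -0.27017598  0.34181592] [ 0.23766533 -0.19372573 -0.5063302 ]
[[399.  56.]
 [494.  55.]
 [485. 254.]
 [400. 255.]]
```

View pics/w8.png

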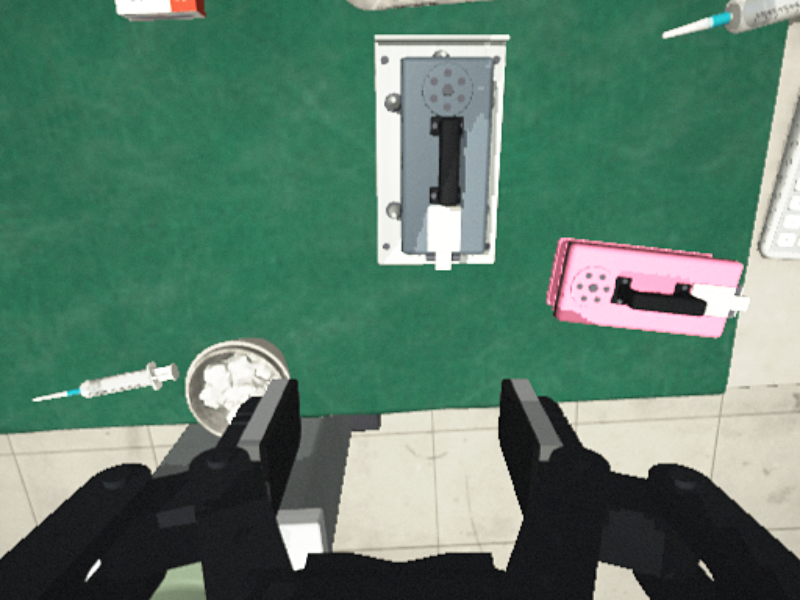

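View pics/s9c.png

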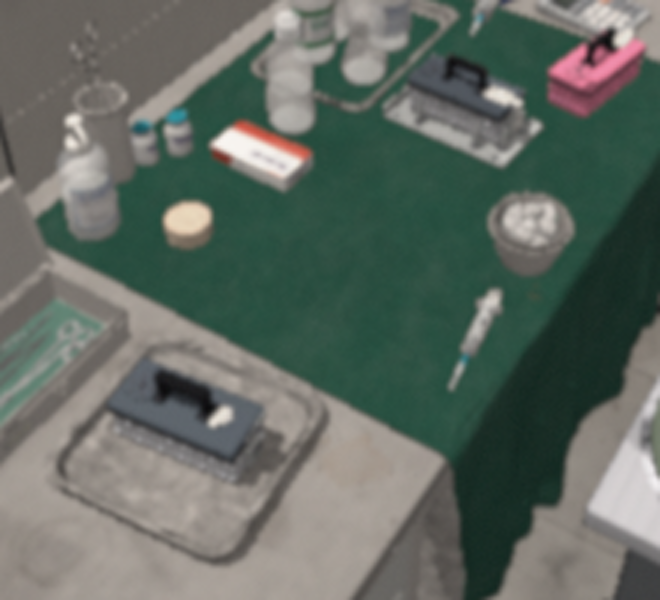

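The wrist view shows the sealed lid corners at about (401,57), (494,57) and (402,254), within 2 px of the prediction for a seated tub, with the latch at the front. The scene view shows the torn container flat inside the tray rim, with the tape roll and carton where they were.

```bash
python3 -c "
from rig import finish_job
print(finish_job())"
```

```text
the job is handed in; nothing more can be done
None
```

Both containers are placed and the job is handed in; I picked each up by its bow and put it down without dropping it. It took about 27 s of the 67 s allowed.

- **Whole-tag container:** it is on the stand between the pegs, latch to the front. It touched down at the expected seat height. In the last wrist picture its lid corners lay within about 2 px of where a seated tub should show.
- **Torn-tag container:** it lies flat in the return tray, released within a few mm of the tray centre as I measured it. It touched the floor about 1 mm below the height I had planned.
- **Tape roll and carton:** both look unmoved in the last scene picture. I judged that by eye and did not measure it.
- **Disagreements:** while the whole-tag container was held, its lid edge and the arm position disagreed by about 1.5 mm. The lid also measured about 4 mm too narrow, which I put down to its edges; it went in without resistance. No check failed.

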